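# Space out the rungs of a small rack for tacking

## Task

Set out the two loose rungs of the half-made rack for tacking, using the square-tube offcut as the gap spacer. Stand the spacer on the table between the rails with one open end against the tacked rung and roll the nearer loose rung up snug to its other end, with the shut fingers laid on top of the pipe like a flat palm; then step the spacer across to the other side of that rung, close against it, and roll the last rung up to it the same way, so gently that the first gap is not pushed closed. Only roll the rungs, never grip them or lift them off the rails; finish with both gaps one spacer length wide, the rungs square across the rails and the spacer left standing free in the second gap, and leave the other things alone.

Things in the scene. Friction and masses are not known exactly. Their poses are not given: they have to be found in the camera images.
- frame: Half-made rack fixed on the table: two dark flat-bar rails (30 wide, 8 thick, 375 long), centre lines 120 apart, 90 clear between, and one grey pipe rung tack-welded across them, axis 29.2 high. Origin: on the table under the middle of that rung. x along the tacked rung, away from the robot; y along the rails to the left, towards the loose rungs (rails y -40 to 335); z up
- tacked_face (a point): Point on the tacked rung's side that faces the loose rungs: middle of the pipe, at axis height (29.2 mm over the table), 21.2 mm from its axis. Axes as the frame's. The spacer's first place: an open end against this face. A flat red weld magnet lies outside the near rail beside this rung
- rung_a: Nearer loose rung: grey pipe, diameter 42.4, 150 long, 0.4 kg, lying across the rails, a little askew. Origin: middle of its axis, 29.2 over the table (top 50.4); own x = pipe axis, y and z turn as it rolls. Under 1 N rolls it, it soon stops; friction 0.6. Rolled by fingers on top it goes half as far as they do. Due 75 mm clear of the tacked rung (axes 117.4 apart); starts 12 to 30 mm too far
- rung_b: Farther loose rung: the same pipe, origin and axes as rung_a, and it rolls the same. Due 75 mm clear of rung_a (axes 117.4 apart); it starts 28 to 52 mm too far out
- spacer: Spacer: rusty brown square-tube offcut, 50 x 50 outside, 4 mm wall, 75 mm long, 0.4 kg, lying on the table behind the rack. Origin: centre of its underside; y along its 75 mm length through the open ends, x across the closed 50 mm sides (grip there), z up, top at 50. 2 to 4 N slides it on the table. In a gap it stands on the table between the rails, its y along them
- short_block: Bystander: solid grey ground steel block 40 x 50 x 40 mm, too short to be the spacer; leave it alone. Origin: centre of its underside
- soapstone_stick: Bystander: white soapstone marking stick 12 x 110 x 8 mm lying on the table behind the rack; leave it alone. Origin: centre of its underside

How it is judged:
By the outcome, as a careful person would: the job done as asked, in the order asked, and still so for the second after the job is handed in, with the robot touching nothing.
It also fails if it takes over 72 s, if anything falls off the work surface, if the arm or the gripper's body presses on something with over 40 N, if the wrist force passes 120 N, or if a joint passes its speed limit or range.

## Robot

A 6-joint arm with a two-finger parallel gripper is mounted at the origin on a cart in front of the work surface, level with it; the furniture and walls round the work are solid. World frame = base frame: x ahead of the robot, y to its left, z up, the work surface at z = 0. Lengths are in m, angles in rad, forces in N, time in s.
With the tool pointing down it reaches from about 0.3 to 0.775 m from the base axis. Payload 14.6 kg.
Tool frame: the origin (TCP) lies between the finger pads; the fingertips stand 19 mm ahead of it and the grasp point (between the pads) is the TCP; z points along the fingers, y is the direction in which the jaws open and shut (so a half turn about z gives the same grasp; the last joint's range is limited). The gripper opens to 94 mm and grips with 3 to 60 N. Pads are 16 mm wide; open, the fingers measure 119 mm over their backs; the gripper's body (75 mm by 177 mm) begins 78 mm behind the grasp point.
Start: joints at [-1.393, 0.3, 1.521, -0, 1.321, -0.067], TCP at [0.133, -0.534, 0.224] pointing down, gripper open.
Joint ranges: [-3.03, 3.03], [-0.79, 2.21], [0.23, 2.52], [-1.04, 4.18], [0, 3.07], [-2.55, 2.55]. Speed limits (rad/s): [2.22, 2.22, 2.57, 3.14, 3.14, 3.14].

## Interface

Orientations are given as [roll, pitch, yaw] about the fixed x, y, z axes, in that order (R = Rz(yaw) Ry(pitch) Rx(roll)).
In Python, from station import telemetry, vision, ctrl gives the robot as it stands. The module is installed in compiled form; this text tells all that it offers.
- The arm moves only by the shell command python3 -m creep 'ROWS' [FORCE]. ROWS is JSON, a list of rows, each a list of 3 entries, a list of its own where there are three numbers: the shift along the tool's x, y, z in units of 50 mm (1.0 is 50 mm), then the turn about the tool's z in units of 8 degrees (1.0 is 8 degrees), then the opening, from 0 (shut) to 1 (fully open). In form: [[[tx, ty, tz], twist, gripper], ...]. A call has 1 to 12 rows; each row is the pose to reach, as a shift and turn from the pose commanded when the call began, along the tool's axes at that moment; what a row does not reach only later rows make up. A row lasts 1/10 s, in which the tool goes at most 50 mm and 8.59 degrees, less where a joint would pass 70% of its speed; a pose out of reach is approached as far as the arm can. A call with a gripper value outside its range is refused whole. The fingers move at their own pace and stop on an object; FORCE is the grip in N (left out, the last holds). Time passes only in rows, so rows that repeat a pose let the fingers close. It gives the time, the measured TCP pose, the force and the opening at its end, in the units of the state.
- telemetry.get_obs(): the state, without advancing time (a new reading comes with each control period).
- vision.camera(name): name is "side" or "top"; returns a dict with "img" (400x640x3 uint8, red, green, blue), "depth" (400x640 float32, m along the optical axis (not along the pixel's ray), 0 where there is no reading), "vertical_fov" (degrees; the focal length in pixels is half the picture's height over the tangent of half this angle, whatever the lens; pixels are square), "cx", "cy" (the principal point, pixels), "dist" ([k1, k2, p1, p2, k3] as OpenCV has them; the pictures are not rectified), "extrinsics" (4x4, takes a point from camera to world coordinates). Camera axes: x right, y down, z forward; pixel columns grow to the right and rows downward; lengths in m; the calibration is good to about 2 mm. A picture is of the moment at which its call begins.
- ctrl.hand_in(): hands the job in, once; it reports no verdict.
The state is a dict: "time_s": time; "qpos": joint angles; "joint_vel": joint speeds; "tau": joint torques, N m; "ee_pos": TCP position; "eef_rot": TCP orientation; "force": force on the tool from outside, world axes, zero at the start; "moment": the same for the moment, N m; "grip_width": finger opening in m.
Only numpy, scipy, OpenCV 4.12 (cv2) and the standard library are available. Lean on these libraries where they do the work, as an engineer would, in place of code of your own. Each camera call takes 0.05 s, during which the arm holds its last target.

## Working session

There is one attempt and no reset: what is moved stays moved. The work goes in short steps, Python scripts to look and compute and a shell command to move; the robot and the scene stay as the last step left them, time stands still between calls to the robot, and variables do not carry over. Pictures are saved under pics/ and viewed, and the job is handed in when it is done.

```bash
mkdir -p pics; python3 - <<'E'
from station import telemetry, vision
import cv2,numpy as np
o=telemetry.get_obs()
for k,v in o.items(): print(k,np.round(v,4))
for n in("top","side"):
    c=vision.camera(n); cv2.imwrite(f"pics/{n}0.png",c["img"][:,:,::-1]); np.savez(f"{n}0.npz",**c)
    print(n,c["vertical_fov"],c["cx"],c["cy"],c["dist"]);print(np.round(c["extrinsics"],3))
E
```

```text
time_s 0.0
qpos [-1.3926  0.3005  1.5216  0.      1.3207 -0.0666]
joint_vel [ 0.001   0.0016 -0.0005  0.0006 -0.0001 -0.0012]
tau [ 2.60000e-03 -5.31801e+01 -3.52735e+01  7.10000e-02  2.44000e-02
 -1.00000e-04]
ee_pos [ 0.1333 -0.5334  0.2239]
eef_rot [-3.1404e+00 -1.0000e-04  2.4480e-01]
force [ 0.8949  0.2349 -0.2487]
moment [ 0.0148  0.01   -0.0483]
grip_width 0.0942
top 42.317452156370734 314.7616228108292 199.71853683030486 [-0.16564221  0.          0.          0.          0.        ]
[[-0.06  -0.971  0.233  0.306]
 [-0.998  0.057 -0.017  0.152]
 [ 0.003 -0.234 -0.972  1.22 ]
 [ 0.     0.     0.     1.   ]]
side 49.407341825971045 318.8844099657207 203.55109140025147 [-0.09877639  0.          0.          0.          0.        ]
[[-0.991 -0.102  0.091  0.486]
 [-0.136  0.683 -0.717  0.79 ]
 [ 0.011 -0.723 -0.691  0.68 ]
 [ 0.     0.     0.     1.   ]]
```

View pics/top0.png

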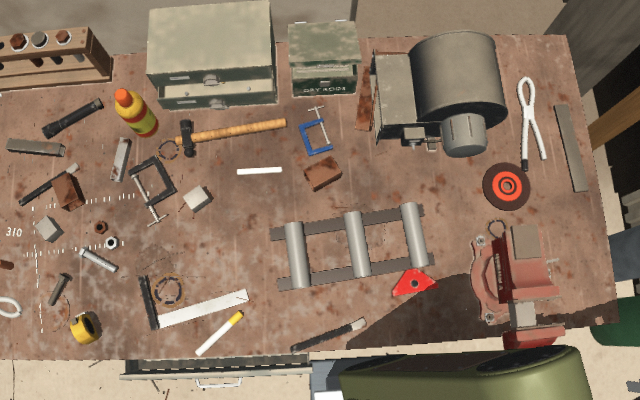

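View pics/side0.png

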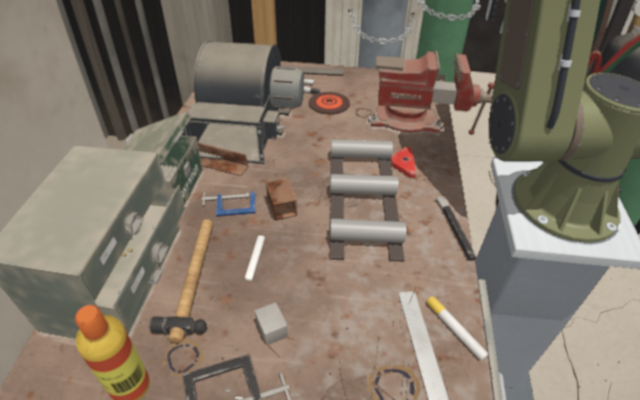

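The top picture shows the tacked rung at about (415,235), rung_a at (357,243) and rung_b at (296,255). The spacer is at (323,173), the soapstone at (259,171) and the short block at (197,198). Next I'll measure them from depth.

```bash
cat > h.py <<'E'
import numpy as np,cv2
from scipy.optimize import least_squares
def cloud(c):
    h,w=c["depth"].shape; f=h/2/np.tan(np.radians(float(c["vertical_fov"]))/2)
    K=np.array([[f,0,float(c["cx"])],[0,f,float(c["cy"])],[0,0,1]])
    u,v=np.meshgrid(np.arange(w),np.arange(h))
    p=np.stack([u,v],-1).reshape(-1,1,2).astype(np.float64)
    n=cv2.undistortPointsIter(p,K,np.array(c["dist"],float),None,None,(3,50,1e-9)).reshape(h,w,2) if hasattr(cv2,'undistortPointsIter') else cv2.undistortPoints(p,K,np.array(c["dist"],float)).reshape(h,w,2)
    d=c["depth"]; P=np.stack([n[...,0]*d,n[...,1]*d,d],-1)
    E=np.array(c["extrinsics"]); W=P@E[:3,:3].T+E[:3,3]; W[d<=0]=np.nan
    return W
def proj(c,X):
    h=400; f=h/2/np.tan(np.radians(float(c["vertical_fov"]))/2)
    K=np.array([[f,0,float(c["cx"])],[0,f,float(c["cy"])],[0,0,1]]);E=np.linalg.inv(np.array(c["extrinsics"]))
    return cv2.projectPoints(np.asarray(X,float).reshape(-1,1,3),cv2.Rodrigues(E[:3,:3])[0],E[:3,3],K,np.array(c["dist"],float))[0].reshape(-1,2)
E
python3 - <<'E'
from h import *
for n in("top","side"):
    c=np.load(n+"0.npz"); W=cloud(c)
    pts=dict(top=dict(tack=(415,235),a=(357,243),b=(296,255),sp=(318,166),sp2=(328,170),tab=(340,200),mag=(413,283),soap=(259,171),blk=(195,192)),
      side=dict(tack=(362,148),a=(364,182),b=(367,228),sp=(275,188),tab=(300,250),blk=(268,315),soap=(256,257)))[n]
    for k,(u,v) in pts.items(): print(n,k,np.round(np.nanmedian(W[v-1:v+2,u-1:u+2].reshape(-1,3),0)*1000,1))
    if n=="top":
        I=cv2.resize(c["img"][130:310,250:450],None,fx=3.9,fy=3.3)[:,:,::-1]; cv2.imwrite("pics/crop0.png",I)
E
```

```text
top tack [489.8 -94.8  51.1]
top a [479.7  41.6  53.1]
top b [460.2 181.9  51.1]
top sp [668.1 119.2  51.6]
top sp2 [656.7  96.3  52.8]
top tab [594.9  69.8   0. ]
top mag [382.1 -85.4  18.3]
top soap [677.6 263.2   7.1]
top blk [624.4 414.   42.8]
side tack [491.5 -81.2  43.8]
side a [479.   50.1  47.8]
side b [464.5 190.4  48.6]
side sp [669.8 102.9  50.8]
side tab [5.945e+02 2.265e+02 3.000e-01]
side blk [617.8 408.7  41. ]
side soap [676.9 263.4   8.3]
```

View pics/crop0.png

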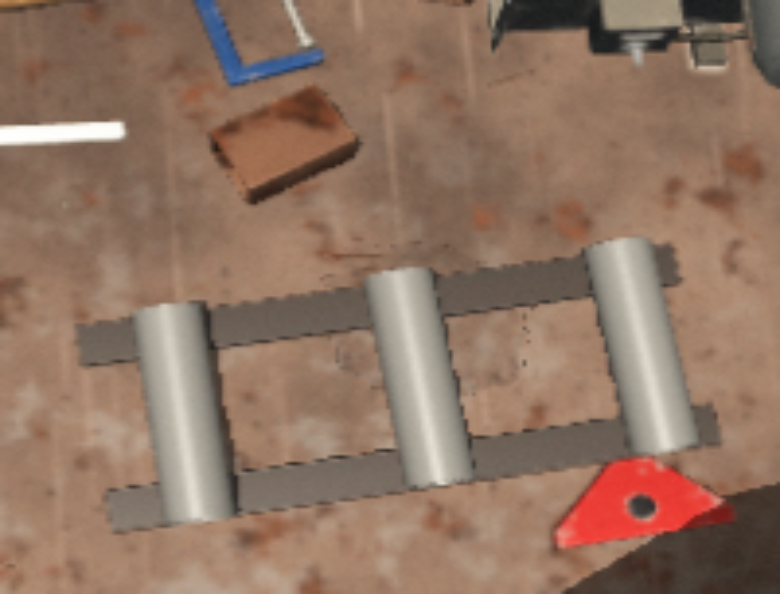

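```bash
cat >> h.py <<'E'
def fitcyl(W,cx,cy,free_z=True):
    P=W.reshape(-1,3); P=P[np.isfinite(P).all(1)]*1000
    m=(np.hypot(P[:,0]-cx,P[:,1]-cy)<95)&(abs(P[:,1]-cy)<50)&(P[:,2]>24)&(P[:,2]<60); P=P[m]
    def d(q):
        t=np.array([np.cos(q[2]),np.sin(q[2])]); n=np.array([-t[1],t[0]])
        s=(P[:,:2]-[cx,q[0]])@n
        return np.hypot(s,P[:,2]-29.2-q[1])-21.2
    r=least_squares(d,[cy,0,-0.1],loss='soft_l1',f_scale=1.)
    q=r.x; good=abs(d(q))<4
    t=np.array([np.cos(q[2]),np.sin(q[2])]); s=(P[good][:,:2]-[cx,q[0]])@t
    lo,hi=np.percentile(s,[.7,99.3]); mid=(lo+hi)/2; o=np.array([cx,q[0]])+mid*t
    return dict(c=o,yaw=q[2],dz=q[1],len=hi-lo,rms=np.sqrt(np.mean(d(q)[good]**2)),n=int(good.sum()))
def fitbox(W,cx,cy,zlo,zhi,r=70):
    P=W.reshape(-1,3); P=P[np.isfinite(P).all(1)]*1000
    P=P[(np.hypot(P[:,0]-cx,P[:,1]-cy)<r)&(P[:,2]>zlo)&(P[:,2]<zhi)]
    return cv2.minAreaRect(P[:,:2].astype(np.float32)),np.median(P[:,2]),len(P)
def rep(W,a=(479,45),b=(461,185),t=(490,-90)):
    R={}
    for k,(x,y) in dict(t=t,a=a,b=b).items():
        R[k]=fitcyl(W,x,y); q=R[k]; print(k,np.round(q['c'],1),'yaw',round(np.degrees(q['yaw']),2),'dz',round(q['dz'],1),'len',round(q['len'],1),'rms',round(q['rms'],2),q['n'])
    return R
E
python3 - <<'E'
from h import *
for n in("top","side"):
    W=cloud(np.load(n+"0.npz"))
    R=rep(W)
    print(fitbox(W,662,108,44,60)); print('blk',fitbox(W,620,410,36,50)); print('soap',fitbox(W,677,263,5,20,80))
    # rails
    P=W.reshape(-1,3); P=P[np.isfinite(P).all(1)]*1000
    m=(P[:,2]>4.5)&(P[:,2]<13)&(P[:,0]>370)&(P[:,0]<580)&(P[:,1]>-135)&(P[:,1]<255)
    np.save(n+"rail.npy",P[m]); 
    Q=P[m]; y=R['t']['yaw']
    t=np.array([np.cos(y),np.sin(y)]);s=(Q[:,:2]-R['t']['c'])
    yy=s@np.array([-t[1],t[0]]); xx=s@t
    g=(yy>30)
    for lo,hi in((-95,-30),(30,95)):
        k=g&(xx>lo)&(xx<hi)
        pf=np.polyfit(yy[k],xx[k],1); print('rail',lo,pf, np.percentile(xx[k],[1,50,99]),np.percentile(yy[k],[1,99]))
E
```

```text
t [493.7 -96.4] yaw 5.43 dz 1.4 len 148.8 rms 1.73 1104
a [479.9  39.8] yaw 5.74 dz 1.5 len 148.9 rms 1.57 1139
b [462.4 181.9] yaw 4.59 dz 1.6 len 148.5 rms 1.58 1159
(((657.2029418945312, 110.65744018554688), (51.269203186035156, 75.6886215209961), 27.150365829467773), np.float64(51.25785979374764), 665)
blk (((613.5775756835938, 414.14227294921875), (41.61832809448242, 49.01695251464844), 32.80549621582031), np.float64(41.48966773588869), 339)
soap (((678.4349975585938, 262.7787170410156), (149.9277801513672, 149.40504455566406), 68.2567138671875), np.float64(7.905184277544719), 322)
rail -95 [-1.01006585e-02 -6.04285596e+01] [-89.15846372 -62.06179893 -36.54667774] [ 32.65597938 337.07293947]
rail 30 [-7.03850738e-03  6.06308156e+01] [33.02042786 59.16121003 91.83300892] [ 32.81372055 335.74955932]
t [495.  -98.6] yaw 6.06 dz 1.5 len 149.2 rms 1.54 930
a [480.3  37.4] yaw 5.73 dz 1.1 len 147.9 rms 1.37 1157
b [463.5 179.2] yaw 4.77 dz 1.0 len 148.3 rms 1.22 1482
(((657.6278686523438, 108.26663208007812), (50.29133224487305, 78.06866455078125), 26.86740493774414), np.float64(51.043867898840574), 580)
blk (((612.6687622070312, 412.8334655761719), (40.77994918823242, 52.298797607421875), 33.06380081176758), np.float64(40.84094034267505), 667)
soap (((655.8524169921875, 273.600830078125), (132.93215942382812, 59.907447814941406), 88.69984436035156), np.float64(8.320258364723054), 293)
rail -95 [ 1.16529510e-02 -6.30191578e+01] [-89.58281893 -60.43027307 -45.23541979] [ 32.56824256 335.68018076]
rail 30 [2.23704670e-03 6.00942688e+01] [45.33877827 60.62647059 74.94131829] [ 33.54575778 335.87677886]
```

```bash
cat >> h.py <<'E'
from scipy.spatial.transform import Rotation as Rn
def rel(tx,ty,tz,yawdeg):
    from station import telemetry
    o=telemetry.get_obs(); p=np.array(o["ee_pos"])*1000; R=Rn.from_euler('xyz',o["eef_rot"])
    s=R.inv().apply(np.array([tx,ty,tz])-p)/50
    dy=-(yawdeg-np.degrees(o["eef_rot"][2])); dy=(dy+180)%360-180
    print('shift',np.round(s,3),'twist',round(dy/8,3),'| pos',np.round(p,1),'rpy',np.round(np.degrees(o["eef_rot"]),2),'F',np.round(o["force"],2),'w',round(o["grip_width"]*1000,1),'t',round(o["time_s"],2))
E
python3 - <<'E'
from h import *
P=np.concatenate([cloud(np.load(n+"0.npz")).reshape(-1,3)*1000 for n in("top","side")]); P=P[np.isfinite(P).all(1)]
a=np.array([133,-533.]);b=np.array([657,109.5]);d=(b-a)/np.linalg.norm(b-a)
s=(P[:,:2]-a)@d; l=abs((P[:,:2]-a)@[-d[1],d[0]])
for k in range(0,960,60):
    m=(s>k)&(s<k+60)&(l<120); m2=m&(l<60)
    if m.any(): print(k,np.round(P[m,2].max()),np.round(P[m2,2].max()) if m2.any() else None)
m=(np.hypot(P[:,0]-657,P[:,1]-109)<140); Q=P[m]; Q=Q[Q[:,2]>60]; print(len(Q),Q[:,:].max(0) if len(Q) else 0,Q.min(0) if len(Q) else 0)
rel(657.3,109.5,150,117)
E
```

```text
0 265.0 265.0
60 309.0 309.0
120 33.0 7.0
180 188.0 188.0
240 191.0 191.0
300 189.0 189.0
360 174.0 170.0
420 35.0 24.0
480 56.0 56.0
540 57.0 57.0
600 58.0 58.0
660 57.0 55.0
720 52.0 52.0
780 57.0 57.0
840 58.0 58.0
900 17.0 17.0
0 0 0
shift [13.285 -9.933  1.49 ] twist -12.872 | pos [ 133.3 -533.4  223.9] rpy [-179.94   -0.     14.03] F [ 0.36 -0.31 -1.05] w 93.8 t 0.1
```

```bash
python3 -m creep '[[[0,0,-0.8],0,0.9],[[1,-0.75,-1.4],-1,0.85],[[13.3,-9.95,-1.4],-12.9,0.8],[[13.3,-9.95,-1.4],-12.9,0.8],[[13.3,-9.95,-1.4],-12.9,0.8],[[13.3,-9.95,-1.4],-12.9,0.8],[[13.3,-9.95,-1.4],-12.9,0.8],[[13.3,-9.95,-1.4],-12.9,0.8],[[13.3,-9.95,-1.4],-12.9,0.8],[[13.3,-9.95,-1.4],-12.9,0.8],[[13.3,-9.95,-1.4],-12.9,0.8],[[13.3,-9.95,-1.4],-12.9,0.8]]' 15
python3 -c "
from h import *
rel(657.3,109.5,110,117)"
```

```text
time_s: 1.3
ee_pos: [0.4784, -0.109, 0.2913]
eef_rot: [-3.141, -0.0, 1.891]
force: [1.1, -1.3, -0.3]
grip_width: 0.0751
shift [3.024 4.771 3.626] twist -1.083 | pos [ 478.4 -109.   291.3] rpy [-179.99   -0.    108.33] F [ 1.14 -1.3  -0.32] w 75.1 t 1.3
```

```bash
python3 -m creep '[[[3.0,4.75,2.2],-1.1,0.8],[[3.0,4.75,2.2],-1.1,0.8],[[3.0,4.75,2.2],-1.1,0.8],[[3.0,4.75,2.2],-1.1,0.8],[[3.0,4.75,2.2],-1.1,0.8],[[3.0,4.75,2.2],-1.1,0.8],[[3.0,4.75,2.2],-1.1,0.8],[[3.0,4.75,2.2],-1.1,0.8],[[3.0,4.75,2.2],-1.1,0.8]]'
python3 - <<'E'
from h import *
from station import vision
rel(657.3,109.5,32,117)
c=vision.camera("side"); np.savez("s1.npz",**c)
cv2.imwrite("pics/s1.png",c["img"][:,:,::-1])
E
```

```text
time_s: 2.2
ee_pos: [0.657, 0.1041, 0.1821]
eef_rot: [3.141, 0.0, 2.037]
force: [-0.1, -0.2, -0.2]
grip_width: 0.0749
shift [0.095 0.051 3.003] twist -0.033 | pos [657.  104.1 182.1] rpy [1.7996e+02 2.0000e-02 1.1673e+02] F [-0.06 -0.23 -0.17] w 74.9 t 2.2
```

View pics/s1.png

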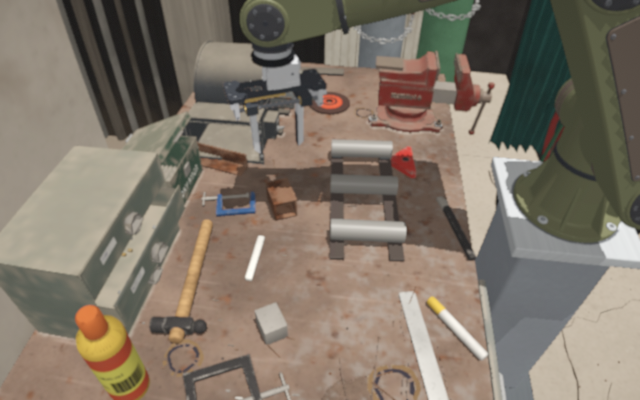

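```bash
python3 - <<'E'
from h import *
t=np.radians(27.);ux=np.array([np.cos(t),np.sin(t)]);uy=np.array([-ux[1],ux[0]])
for n in("top","side"):
    c=np.load(n+"0.npz");P=cloud(c).reshape(-1,3)*1000; im=c["img"].reshape(-1,3).astype(int)
    q=P[:,:2]-[657.3,109.5]; a=q@ux;b=q@uy
    blue=(im[:,2]>im[:,0]+40)
    for lo in(-20,-10,0,10):
        m=(b>lo)&(b<lo+10)&(a>28)&(a<100)&((P[:,2]>6)|blue); print(n,lo,np.round(np.sort(a[m])[:4],0),np.round(P[m][np.argsort(a[m])[:4],2],0))
E
```

```text
top -20 [51. 57. 57. 57.] [ 7. 12.  8.  9.]
top -10 [49. 58. 59. 59.] [ 7. 10. 15.  6.]
top 0 [49. 60. 62. 63.] [ 7. 11. 12. 12.]
top 10 [87.] [6.]
side -20 [55. 55. 56. 56.] [11. 10. 13.  9.]
side -10 [57. 58. 59. 59.] [ 9. 12. 11.  7.]
side 0 [59. 60. 61. 64.] [11.  7.  9.  7.]
side 10 [] []
```

```bash
python3 -m creep '[[[0.1,0.05,0.5],0,0.7],[[0.1,0.05,1.2],0,0.7],[[0.1,0.05,2.0],0,0.7],[[0.1,0.05,2.6],0,0.7],[[0.1,0.05,2.9],0,0.7],[[0.1,0.05,2.98],0,0.7],[[0.1,0.05,2.98],0,0.7]]'
python3 - <<'E'
from h import *
rel(657.3,109.5,33,117)
E
```

```text
time_s: 2.95
ee_pos: [0.6577, 0.1102, 0.0338]
eef_rot: [3.14, 0.001, 2.037]
force: [0.3, 0.7, 0.2]
grip_width: 0.0657
shift [-0.008 -0.013  0.015] twist -0.033 | pos [657.7 110.2  33.8] rpy [1.7992e+02 3.0000e-02 1.1674e+02] F [0.34 0.68 0.18] w 65.7 t 2.95
```

```bash
python3 -m creep '[[[0,0,0],0,0.5],[[0,0,0],0,0.4],[[0,0,0],0,0.4],[[0,0,0],0,0.4],[[0,0,0],0,0.4],[[0,0,0],0,0.4],[[0,0,0],0,0.4]]' 20
python3 - <<'E'
from h import *
rel(657.3,109.5,33,117)
E
```

```text
time_s: 3.65
ee_pos: [0.6575, 0.1104, 0.0339]
eef_rot: [3.141, 0.001, 2.038]
force: [-4.0, -1.4, 5.8]
grip_width: 0.0498
shift [-0.014 -0.012  0.018] twist -0.029 | pos [657.5 110.4  33.9] rpy [1.7995e+02 4.0000e-02 1.1677e+02] F [-3.97 -1.41  5.77] w 49.8 t 3.65
```

```bash
python3 -m creep '[[[0,0,-0.2],0,0.4],[[0,0,-0.8],0,0.4],[[0,0,-1.5],0,0.4],[[0,0,-1.7],0,0.4],[[0,0,-1.7],0,0.4]]'
python3 - <<'E'
from h import *
rel(487.6,-31.1,110,95.8)
E
```

```text
time_s: 4.15
ee_pos: [0.6577, 0.1106, 0.1188]
eef_rot: [3.139, 0.001, 2.038]
force: [0.4, 1.1, -5.6]
grip_width: 0.0498
shift [-0.998 -4.315  0.166] twist 2.621 | pos [657.7 110.6 118.8] rpy [1.7985e+02 5.0000e-02 1.1677e+02] F [ 0.41  1.1  -5.59] w 49.8 t 4.15
```

```bash
python3 -m creep '[[[-0.2,-0.8,0],0.6,0.4],[[-0.4,-1.7,0],1.2,0.4],[[-0.6,-2.6,0],1.8,0.4],[[-0.8,-3.5,0],2.4,0.4],[[-1,-4.1,0.1],2.62,0.4],[[-1,-4.32,0.1],2.62,0.4],[[-1,-4.32,0.1],2.62,0.4],[[-1,-4.32,0.1],2.62,0.4]]'
python3 - <<'E'
from h import *
from station import vision
for n in("top","side"):
    c=vision.camera(n); np.savez(n+"2.npz",**c); cv2.imwrite(f"pics/{n}2.png",c["img"][:,:,::-1])
rel(487.6,-31.1,34.5,95.8)
E
```

```text
time_s: 4.95
ee_pos: [0.4872, -0.031, 0.1119]
eef_rot: [-3.141, -0.0, 1.673]
force: [0.0, 0.5, -4.5]
grip_width: 0.0498
shift [-0.006  0.003  1.551] twist 0.009 | pos [487.4 -30.8 112. ] rpy [-1.7999e+02 -1.0000e-02  9.5870e+01] F [-0.4   0.23 -5.22] w 49.9 t 5.05
```

View pics/side2.png

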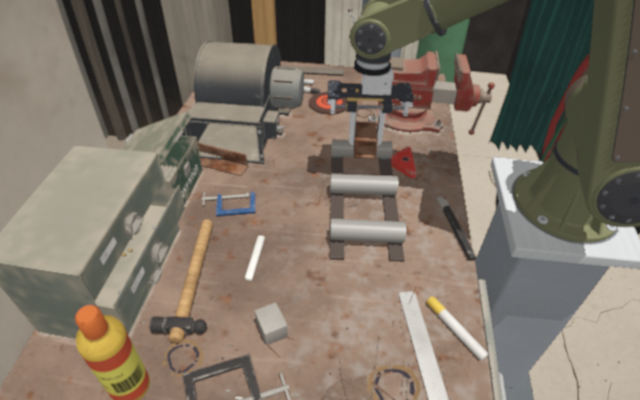

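View pics/top2.png

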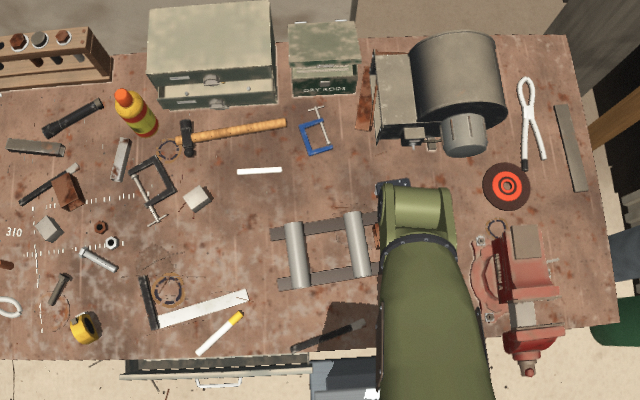

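The spacer is held above the first gap, with its open end at (367,130) in the side view. Before lowering it I'll check the position of its visible end.

```bash
python3 - <<'E'
from h import *
W=cloud(np.load("side2.npz"));c=np.load("side2.npz");P=W.reshape(-1,3)*1000;im=c["img"].reshape(-1,3).astype(int)
t=np.radians(5.8);ux=np.array([np.cos(t),np.sin(t)]);uy=np.array([-ux[1],ux[0]])
q=P[:,:2]-[494.3,-97.5];x=q@ux;y=q@uy
m=(abs(x)<40)&(y>20)&(y<130)&(P[:,2]>78)&(P[:,2]<128)
print(m.sum(),np.percentile(y[m],[50,90,95,99]),np.percentile(x[m],[2,98]),np.percentile(P[m,2],[2,98]))
R=rep(W)
E
```

```text
533 [ 76.68530215 101.36044213 102.39242457 103.32827547] [-34.90709723  34.11981341] [ 80.9216019  127.74171765]
t [494.7 -98.5] yaw 6.2 dz 1.6 len 150.2 rms 1.62 532
a [480.3  37.3] yaw 5.7 dz 1.1 len 147.9 rms 1.33 1154
b [463.5 179.1] yaw 4.69 dz 0.9 len 148.3 rms 1.21 1481
```

```bash
python3 -m creep '[[[0,0,0.4],0,0.4],[[0,0,0.9],0,0.4],[[0,0,1.3],0,0.4],[[0,0,1.5],0,0.4],[[0,0,1.54],0,0.4],[[0,0,1.54],0,0.4],[[0,0,1.54],0,0.4]]'
python3 - <<'E'
from h import *
rel(487.6,-31.1,34.5,95.8)
E
```

```text
time_s: 5.75
ee_pos: [0.4875, -0.0314, 0.0363]
eef_rot: [3.14, 0.0, 1.672]
force: [0.9, 0.2, -5.3]
grip_width: 0.0505
shift [0.006 0.002 0.035] twist 0.003 | pos [487.5 -31.4  36.3] rpy [1.7992e+02 2.0000e-02 9.5820e+01] F [ 0.91  0.16 -5.32] w 50.5 t 5.75
```

```bash
python3 -m creep '[[[-0.05,0,0.02],0,0.4],[[-0.1,0,0.02],0,0.4],[[-0.1,0,0.02],0,0.4]]'; python3 -m creep '[[[-0.02,0,0],0,0.4],[[-0.02,0,0],0,0.4]]';python3 -m creep '[[[-0.02,0,0],0,0.4],[[-0.02,0,0],0,0.4]]'
```

```text
time_s: 6.05
ee_pos: [0.4875, -0.0368, 0.0347]
eef_rot: [3.141, 0.0, 1.672]
force: [0.1, 0.2, -5.2]
grip_width: 0.0497
time_s: 6.25
ee_pos: [0.4875, -0.0375, 0.0345]
eef_rot: [3.142, -0.0, 1.672]
force: [0.3, -0.8, -5.3]
grip_width: 0.0499
time_s: 6.45
ee_pos: [0.4875, -0.0378, 0.0345]
eef_rot: [-3.142, -0.001, 1.672]
force: [-0.4, 6.6, -3.8]
grip_width: 0.0499
```

```bash
python3 -m creep '[[[-0.02,0,0],0,0.4],[[-0.02,0,0],0,0.4]]'; python3 -m creep '[[[-0.02,0,0],0,0.4],[[-0.02,0,0],0,0.4]]'
```

```text
time_s: 6.65
ee_pos: [0.4875, -0.038, 0.0345]
eef_rot: [-3.141, -0.002, 1.672]
force: [-1.4, 14.7, -0.8]
grip_width: 0.0499
time_s: 6.85
ee_pos: [0.4875, -0.0382, 0.0345]
eef_rot: [-3.141, -0.003, 1.672]
force: [-3.4, 22.1, 1.3]
grip_width: 0.0501
```

```bash
python3 -m creep '[[[0.04,0,0],0,0.4],[[0.05,0,0.015],0,0.4],[[0.05,0,0.015],0,0.4]]'; python3 -m creep '[[[0,0,0.01],0,0.4],[[0,0,0.01],0,0.4]]'
```

```text
time_s: 7.15
ee_pos: [0.4876, -0.0378, 0.0338]
eef_rot: [3.141, -0.0, 1.672]
force: [-1.2, 4.6, -0.4]
grip_width: 0.0499
time_s: 7.35
ee_pos: [0.4876, -0.0377, 0.0338]
eef_rot: [3.141, -0.0, 1.672]
force: [-5.4, 5.7, 8.8]
grip_width: 0.05
```

```bash
python3 -m creep '[[[0,0,-0.01],0,0.55],[[0,0,-0.01],0,0.66],[[0,0,-0.01],0,0.66],[[0,0,-0.01],0,0.66]]'; python3 -c "
from h import *
rel(484,14,100,95.8)"
```

```text
time_s: 7.75
ee_pos: [0.4876, -0.038, 0.0337]
eef_rot: [3.141, 0.0, 1.672]
force: [-0.3, 0.3, -0.3]
grip_width: 0.0619
shift [ 1.043  0.034 -1.327] twist 0.0 | pos [487.6 -38.   33.7] rpy [1.7999e+02 1.0000e-02 9.5800e+01] F [-0.28  0.32 -0.26] w 61.9 t 7.75
```

```bash
python3 -m creep '[[[0,0,-0.3],0,0.66],[[0,0,-1.2],0,0.66],[[0,0,-1.8],0,0.3],[[0.6,0,-1.8],0,0],[[1.54,0,-1.8],0,0],[[1.54,0,-1.8],0,0],[[1.54,0,-1.8],0,0]]'; python3 - <<'E'
from h import *
from station import vision
c=vision.camera("side"); np.savez("side3.npz",**c); cv2.imwrite("pics/side3.png",cv2.resize(c["img"][100:280,280:450],None,fx=3.3,fy=3.3)[:,:,::-1])
W=cloud(c);rep(W); print(fitbox(W,487,-38,46,55))
rel(480.1,38.6,100,95.8)
E
```

```text
time_s: 8.45
ee_pos: [0.4797, 0.0392, 0.1237]
eef_rot: [3.141, 0.0, 1.674]
force: [0.2, -0.3, -0.5]
grip_width: 0.025
t [494.7 -82. ] yaw -11.9 dz 3.3 len 146.4 rms 2.24 392
a [480.8  37.2] yaw 5.55 dz 1.4 len 148.7 rms 1.38 1155
b [463.6 179.2] yaw 4.7 dz 1.0 len 148.4 rms 1.25 1489
(((475.6332702636719, -43.63299560546875), (98.12112426757812, 135.06915283203125), 20.322444915771484), np.float64(50.946286061681164), 515)
shift [0.002 0.007 0.472] twist 0.005 | pos [479.8  38.5 123.6] rpy [-1.800e+02  1.000e-02  9.584e+01] F [ 0.21  0.79 -0.32] w 21.4 t 8.5
```

View pics/side3.png

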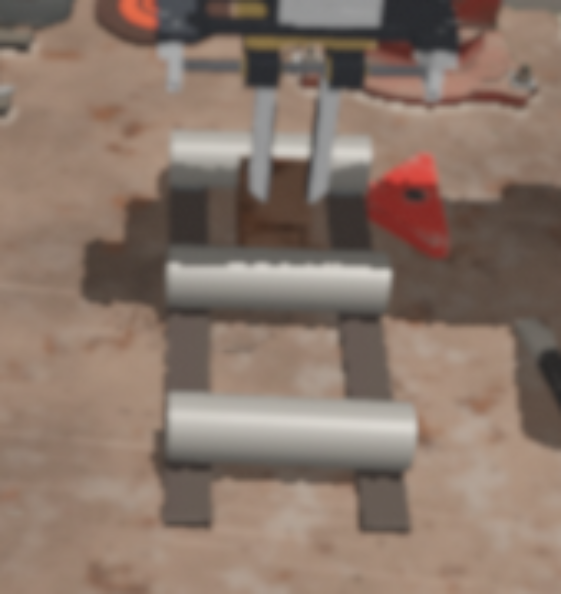

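```bash
python3 -m creep '[[[0.11,0,0.3],0,0],[[0.11,0,0.8],0,0],[[0.11,0,1.03],0,0],[[0.11,0,1.03],0,0],[[0.11,0,1.03],0,0],[[0.11,0,1.03],0,0]]'; python3 -c "
from h import *
rel(480.1,38.6,69.4,95.8)"
```

```text
time_s: 9.1
ee_pos: [0.4796, 0.0439, 0.073]
eef_rot: [3.14, 0.0, 1.672]
force: [-0.8, 0.1, -0.4]
grip_width: 0.0003
shift [-0.107 -0.001  0.072] twist -0.002 | pos [479.6  43.9  73. ] rpy [1.7994e+02 1.0000e-02 9.5790e+01] F [-0.76  0.08 -0.43] w 0.3 t 9.1
```

```bash
python3 -m creep '[[[0,0,0.04],0,0],[[0,0,0.06],0,0],[[0,0,0.06],0,0]]'; python3 -m creep '[[[0,0,0.015],0,0],[[0,0,0.015],0,0]]'; python3 -m creep '[[[0,0,0.01],0,0],[[0,0,0.01],0,0]]'
```

```text
time_s: 9.4
ee_pos: [0.4794, 0.0442, 0.0695]
eef_rot: [3.141, 0.0, 1.672]
force: [-0.3, -0.6, 4.2]
grip_width: 0.0004
time_s: 9.6
ee_pos: [0.4795, 0.0442, 0.0693]
eef_rot: [3.141, 0.0, 1.672]
force: [-3.9, -1.0, 12.9]
grip_width: 0.0004
time_s: 9.8
ee_pos: [0.4795, 0.0442, 0.0691]
eef_rot: [3.141, 0.0, 1.672]
force: [-6.3, -0.1, 17.8]
grip_width: 0.0005
```

```bash
python3 -m creep '[[[-0.02,0,-0.015],0,0],[[-0.07,0,-0.015],0,0],[[-0.13,0,-0.015],0,0],[[-0.19,0,-0.015],0,0],[[-0.25,0,-0.015],0,0],[[-0.31,0,-0.015],0,0],[[-0.37,0,-0.015],0,0],[[-0.42,0,-0.015],0,0],[[-0.46,0,-0.015],0,0],[[-0.48,0,-0.015],0,0],[[-0.48,0,-0.015],0,0]]'; python3 - <<'E'
from h import *
from station import vision
c=vision.camera("side"); np.savez("side4.npz",**c)
W=cloud(c);rep(W,a=(479,27))
rel(480.1,38.6,69.4,95.8)
E
```

```text
time_s: 10.9
ee_pos: [0.4818, 0.0202, 0.0694]
eef_rot: [3.141, 0.0, 1.672]
force: [-3.3, -1.3, 9.4]
grip_width: 0.0005
t [494.9 -98. ] yaw 6.2 dz 1.6 len 149.0 rms 1.59 612
a [481.9  25.1] yaw 5.65 dz 1.5 len 147.3 rms 1.48 1115
b [463.5 179.2] yaw 4.8 dz 1.0 len 148.5 rms 1.2 1481
shift [ 0.369  0.003 -0.001] twist 0.001 | pos [481.8  20.2  69.3] rpy [1.7996e+02 1.0000e-02 9.5810e+01] F [-3.    0.43 10.41] w 0.7 t 10.95
```

```bash
python3 -m creep '[[[0,0,-0.05],0,0],[[0.05,0,-0.1],0,0],[[0.17,0,-0.1],0,0],[[0.17,0,-0.05],0,0],[[0.17,0,-0.02],0,0],[[0.17,0,-0.005],0,0],[[0.17,0,-0.005],0,0]]'; python3 -m creep '[[[-0.02,0,0],0,0],[[-0.06,0,0],0,0],[[-0.1,0,0],0,0],[[-0.14,0,0],0,0],[[-0.18,0,0],0,0],[[-0.2,0,0],0,0],[[-0.2,0,0],0,0]]'; python3 - <<'E'
from h import *
from station import vision
c=vision.camera("side"); np.savez("side5.npz",**c)
W=cloud(c);rep(W,a=(479,21))
rel(480.1,38.6,69.4,95.8)
E
```

```text
time_s: 11.65
ee_pos: [0.4807, 0.0287, 0.0693]
eef_rot: [-3.141, 0.0, 1.672]
force: [-4.5, -0.0, 10.5]
grip_width: 0.0004
time_s: 12.35
ee_pos: [0.4817, 0.0186, 0.0693]
eef_rot: [-3.141, 0.0, 1.672]
force: [-4.9, -0.2, 11.5]
grip_width: 0.0004
t [494.6 -98.1] yaw 6.39 dz 1.7 len 149.8 rms 1.59 617
a [482.4  19.6] yaw 5.74 dz 1.6 len 147.5 rms 1.44 1090
b [463.6 179.2] yaw 4.67 dz 1.0 len 148.4 rms 1.2 1481
shift [ 0.4    0.008 -0.002] twist 0.0 | pos [481.7  18.6  69.3] rpy [-1.7999e+02  1.0000e-02  9.5800e+01] F [-4.41 -1.49 11.31] w 0.1 t 12.4
```

```bash
python3 -m creep '[[[-0.01,0,0],0,0],[[-0.02,0,0],0,0],[[-0.02,0,0],0,0]]';python3 -m creep '[[[-0.01,0,0],0,0],[[-0.02,0,0],0,0],[[-0.02,0,0],0,0]]'; python3 -m creep '[[[-0.01,0,0],0,0],[[-0.02,0,0],0,0],[[-0.02,0,0],0,0]]'; python3 - <<'E'
from h import *
from station import vision
c=vision.camera("side"); np.savez("side5.npz",**c)
W=cloud(c);rep(W,a=(479,20))
rel(480.1,38.6,69.4,95.8)
E
```

```text
time_s: 12.7
ee_pos: [0.4818, 0.0177, 0.0693]
eef_rot: [-3.142, 0.0, 1.672]
force: [-5.3, -0.4, 11.6]
grip_width: 0.0007
time_s: 13.0
ee_pos: [0.482, 0.0167, 0.0693]
eef_rot: [-3.142, 0.0, 1.672]
force: [-5.2, -1.0, 11.3]
grip_width: 0.0006
time_s: 13.3
ee_pos: [0.482, 0.0157, 0.0693]
eef_rot: [-3.141, 0.0, 1.672]
force: [-4.7, -0.4, 11.2]
grip_width: 0.0006
t [494.4 -98.1] yaw 6.04 dz 1.5 len 149.8 rms 1.6 629
a [482.5  18.2] yaw 5.72 dz 1.6 len 147.7 rms 1.55 1095
b [463.5 179.2] yaw 4.75 dz 0.9 len 148.3 rms 1.21 1489
shift [ 0.459  0.008 -0.001] twist 0.002 | pos [482.   15.7  69.3] rpy [-1.7999e+02  1.0000e-02  9.5810e+01] F [-4.17 -0.92 11.13] w 0.7 t 13.35
```

```bash
python3 -m creep '[[[-0.01,0,0],0,0],[[-0.02,0,0],0,0],[[-0.02,0,0],0,0]]';python3 -m creep '[[[-0.01,0,0],0,0],[[-0.02,0,0],0,0],[[-0.02,0,0],0,0]]'
```

```text
time_s: 13.65
ee_pos: [0.4821, 0.0148, 0.0693]
eef_rot: [-3.141, -0.0, 1.672]
force: [-4.8, 0.5, 10.9]
grip_width: 0.0003
time_s: 13.95
ee_pos: [0.4821, 0.0144, 0.0693]
eef_rot: [-3.141, -0.001, 1.672]
force: [-4.3, 6.3, 11.5]
grip_width: 0.0004
```

```bash
python3 -m creep '[[[0.01,0,0],0,0],[[0.01,0,0],0,0]]'; python3 -m creep '[[[0,0,-0.03],0,0],[[0,0,-0.2],0,0],[[0,0,-0.7],0,0],[[0,0,-1.1],0,0.3],[[-0.5,0,-1.1],0,0.66],[[-1,0,-1.1],0,0.66],[[-1,0,-1.1],0,0.66]]'; python3 - <<'E'
from h import *
from station import vision
c=vision.camera("side"); np.savez("side6.npz",**c)
cv2.imwrite("pics/side6.png",cv2.resize(c["img"][100:280,280:450],None,fx=3.3,fy=3.3)[:,:,::-1])
W=cloud(c);rep(W,a=(479,20))
rel(487.6,-37.8,100,95.8)
E
```

```text
time_s: 14.15
ee_pos: [0.4821, 0.0146, 0.0693]
eef_rot: [-3.141, -0.0, 1.672]
force: [-4.4, 3.6, 11.9]
grip_width: 0.0003
time_s: 14.85
ee_pos: [0.4875, -0.0373, 0.1244]
eef_rot: [3.141, 0.0, 1.67]
force: [-0.8, -0.1, 0.0]
grip_width: 0.0288
t [495.1 -81.1] yaw -12.53 dz 3.9 len 144.9 rms 2.25 425
a [482.5  17.6] yaw 5.71 dz 1.9 len 147.6 rms 1.5 1114
b [463.5 179.1] yaw 4.69 dz 1.0 len 148.4 rms 1.24 1484
shift [-0.032  0.003  0.484] twist -0.013 | pos [487.3 -36.2 124.2] rpy [1.7999e+02 1.0000e-02 9.5700e+01] F [-0.46 -0.51  1.08] w 33.0 t 14.9
```

View pics/side6.png

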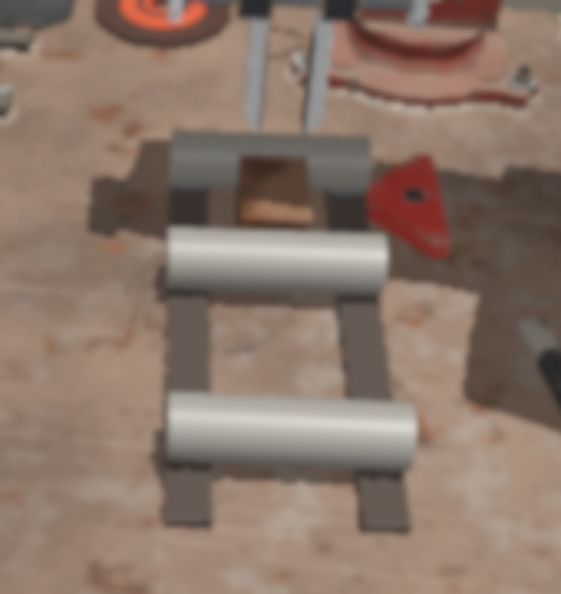

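```bash
python3 -m creep '[[[0,0,0.4],0,0.66],[[0,0,0.4],0,0.66],[[0,0,0.4],0,0.66],[[0,0,0.4],0,0.66]]'; python3 -c "
from h import *
rel(487.6,-37.8,34.2,95.8)"
```

```text
time_s: 15.3
ee_pos: [0.4875, -0.0351, 0.1046]
eef_rot: [3.141, 0.0, 1.673]
force: [0.3, -0.3, 0.7]
grip_width: 0.0613
shift [-0.055 -0.005  1.409] twist 0.005 | pos [487.5 -35.1 104.6] rpy [1.7996e+02 1.0000e-02 9.5840e+01] F [ 0.27 -0.34  0.66] w 61.3 t 15.3
```

```bash
python3 -m creep '[[[-0.055,-0.005,0.3],0,0.66],[[-0.055,-0.005,0.8],0,0.66],[[-0.055,-0.005,1.2],0,0.66],[[-0.055,-0.005,1.4],0,0.66],[[-0.055,-0.005,1.4],0,0.66],[[-0.055,-0.005,1.4],0,0.66]]'; python3 -m creep '[[[0,0,0],0,0.5],[[0,0,0],0,0.4],[[0,0,0],0,0.4],[[0,0,0],0,0.4],[[0,0,0],0,0.4],[[0,0,0],0,0.4]]' 20; python3 -c "
from h import *
rel(487.6,-37.8,34.2,95.8)"
```

```text
time_s: 15.9
ee_pos: [0.4878, -0.0382, 0.0348]
eef_rot: [3.141, 0.0, 1.672]
force: [-0.5, -0.3, 0.3]
grip_width: 0.062
time_s: 16.5
ee_pos: [0.4877, -0.0382, 0.0347]
eef_rot: [3.14, 0.0, 1.672]
force: [-1.2, 0.6, 7.0]
grip_width: 0.0497
shift [ 0.008 -0.001  0.011] twist 0.001 | pos [487.7 -38.2  34.7] rpy [1.7993e+02 2.0000e-02 9.5810e+01] F [-1.17  0.64  7.04] w 49.7 t 16.5
```

```bash
python3 -m creep '[[[0,0,-0.05],0,0.4],[[0,0,-0.2],0,0.4],[[0,0,-0.5],0,0.4],[[0,0,-1],0,0.4],[[0,0,-1.4],0,0.4],[[0,0,-1.5],0,0.4],[[0,0,-1.5],0,0.4]]'; python3 - <<'E'
from h import *
from station import vision
c=vision.camera("side"); np.savez("side7.npz",**c)
W=cloud(c);rep(W,a=(479,20))
rel(487.6,-37.8,100,95.8)
E
```

```text
time_s: 17.2
ee_pos: [0.4874, -0.0382, 0.1092]
eef_rot: [3.141, 0.0, 1.672]
force: [0.4, -0.1, -4.8]
grip_width: 0.0494
t [494.7 -98.6] yaw 6.22 dz 1.3 len 150.2 rms 1.54 548
a [482.3  18.7] yaw 5.6 dz 1.3 len 147.7 rms 1.38 1122
b [463.4 179.1] yaw 4.7 dz 1.0 len 148.1 rms 1.21 1481
shift [0.005 0.014 0.168] twist 0.001 | pos [486.9 -38.1 108.4] rpy [-1.7997e+02 -1.0000e-02  9.5810e+01] F [-0.04 -0.26 -5.26] w 49.8 t 17.25
```

```bash
cat >> h.py <<'E'
def fitc2(W,cx,cy,dz=1.2):
    P=W.reshape(-1,3); P=P[np.isfinite(P).all(1)]*1000
    t0=np.radians(5.8); ux=np.array([np.cos(t0),np.sin(t0)])
    for it in range(3):
        m=(abs((P[:,:2]-[cx,cy])@ux)<72)&(abs((P[:,:2]-[cx,cy])@[-ux[1],ux[0]])<26)&(P[:,2]>34)&(P[:,2]<58); Q=P[m]
        def d(q):
            t=np.array([np.cos(q[1]),np.sin(q[1])]); return np.hypot((Q[:,:2]-[cx,q[0]])@[-t[1],t[0]],Q[:,2]-29.2-dz)-21.2
        q=least_squares(d,[cy,.1],loss='soft_l1',f_scale=1.).x; cy=q[0]
    # frame y relative to (494.3,-97.5)
    return (cx-494.3)*-ux[1]+(cy+97.5)*ux[0], np.degrees(q[1])
E
python3 - <<'E'
from h import *
for n,a in(("top0",39),("side0",38),("side2",38),("side5",18),("side6",18),("side7",18)):
    W=cloud(np.load(n+".npz")); print(n,[np.round(fitc2(W,x,y),2) for x,y in((494.5,-97.5),(482,a),(463,180))])
E
```

```text
top0 [array([1.26, 5.42]), array([138.09,   5.72]), array([281.12,   4.58])]
side0 [array([-0.96,  6.16]), array([135.67,   5.66]), array([278.4 ,   4.84])]
side2 [array([-0.68,  6.22]), array([135.55,   5.75]), array([278.19,   4.7 ])]
side5 [array([-0.76,  5.89]), array([116.72,   5.83]), array([278.27,   4.75])]
side6 [array([-0.63,  5.76]), array([116.48,   5.72]), array([278.28,   4.74])]
side7 [array([-0.94,  5.99]), array([116.95,   5.46]), array([278.26,   4.77])]
```

```bash
python3 -m creep '[[[0.3,0,0],0,0.4],[[1,0,0],0,0.4],[[1.8,0,0],0,0.4],[[2.3,0,0],0,0.4],[[2.41,0,0],0,0.4],[[2.41,0,0],0,0.4],[[2.41,0,0.3],0,0.4],[[2.41,0,0.9],0,0.4],[[2.41,0,1.3],0,0.4],[[2.41,0,1.45],0,0.4],[[2.41,0,1.46],0,0.4],[[2.41,0,1.46],0,0.4]]'; python3 - <<'E'
from h import *
from station import vision
c=vision.camera("side"); np.savez("side8.npz",**c)
cv2.imwrite("pics/side8.png",cv2.resize(c["img"][100:280,280:450],None,fx=3.3,fy=3.3)[:,:,::-1])
W=cloud(c)
print([np.round(fitc2(W,x,y),2) for x,y in((494.5,-97.5),(463,180))])
u=np.array([-np.sin(np.radians(5.8)),np.cos(np.radians(5.8))])
b=np.array([487.7,-38.2]); print(b+u*118.2)
g=b+u*118.2; rel(g[0],g[1],34.6,95.8)
E
```

```text
time_s: 18.45
ee_pos: [0.4755, 0.0813, 0.0363]
eef_rot: [3.141, 0.0, 1.672]
force: [0.2, 0.0, -5.4]
grip_width: 0.0501
[array([0.04, 4.18]), array([278.3 ,   4.79])]
[475.75514567  79.39489978]
shift [-0.041 -0.001  0.038] twist -0.002 | pos [475.6  81.4  36.5] rpy [179.94   0.    95.78] F [ 0.13  0.27 -4.26] w 50.0 t 18.5
```

View pics/side8.png

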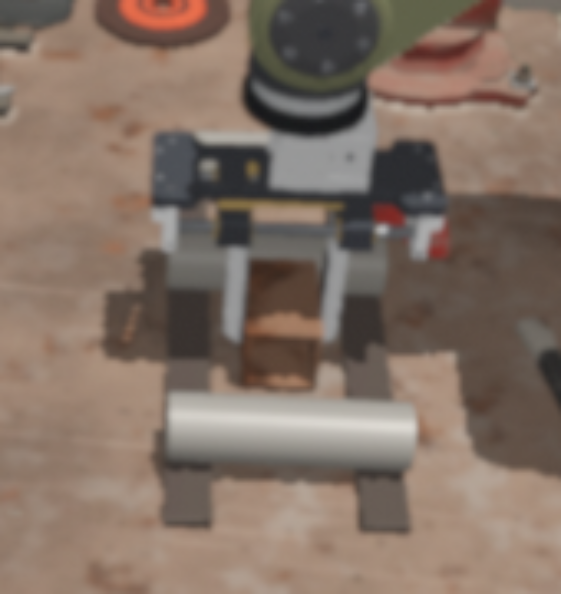

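```bash
python3 -m creep '[[[-0.02,0,0.01],0,0.4],[[-0.041,0,0.02],0,0.4],[[-0.041,0,0.034],0,0.4],[[-0.041,0,0.038],0,0.4]]'; python3 -c "
from h import *
rel(475.75,79.4,34.6,95.8)"
```

```text
time_s: 18.9
ee_pos: [0.4754, 0.0796, 0.0341]
eef_rot: [3.141, 0.0, 1.672]
force: [-0.7, -1.2, -0.7]
grip_width: 0.0499
shift [-0.005  0.007 -0.009] twist 0.001 | pos [475.4  79.6  34.1] rpy [179.98   0.    95.81] F [-0.66 -1.17 -0.68] w 49.9 t 18.9
```

Position is within 0.2 mm. I'll release, lift clear, and measure with the fingers out of the way.

```bash
python3 -m creep '[[[0,0,0.0],0,0.55],[[0,0,0],0,0.66],[[0,0,0],0,0.66],[[0,0,0],0,0.66]]';python3 -m creep '[[[0,0,-0.3],0,0.66],[[0,0,-1.2],0,0.66],[[0,0,-1.8],0,0.3],[[0,0,-2.5],0,0],[[0,0,-4],0,0],[[0,4,-4],0,0],[[0,4,-4],0,0],[[0,4,-4],0,0],[[0,4,-4],0,0],[[0,4,-4],0,0],[[0,4,-4],0,0]]'; python3 - <<'E'
from h import *
from station import vision
for n in("top","side"):
    c=vision.camera(n); np.savez(n+"9.npz",**c)
    cv2.imwrite(f"pics/{n}9.png",c["img"][:,:,::-1])
    W=cloud(c)
    print([np.round(fitc2(W,x,y),2) for x,y in((494.5,-97.5),(482,18),(463,180))])
rel(475.75,79.4,34.6,95.8)
E
```

```text
time_s: 19.3
ee_pos: [0.4754, 0.0797, 0.0342]
eef_rot: [3.141, -0.0, 1.672]
force: [-0.2, -0.8, -0.6]
grip_width: 0.0622
time_s: 20.4
ee_pos: [0.6745, 0.0999, 0.2325]
eef_rot: [-3.14, -0.0, 1.672]
force: [-0.8, 0.6, 0.0]
grip_width: 0.0003
[array([1.45, 5.  ]), array([116.15,   5.73]), array([281.07,   4.76])]
[array([-0.76,  6.03]), array([117.27,   5.68]), array([278.26,   4.56])]
shift [-0.007 -3.972  3.99 ] twist 0.002 | pos [673.4  99.9 234. ] rpy [-179.97   -0.     95.82] F [-0.42  0.33 -0.31] w 0.5 t 20.5
```

View pics/side9.png

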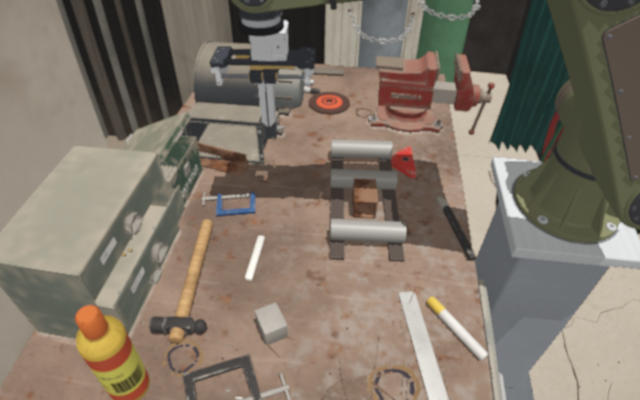

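View pics/top9.png

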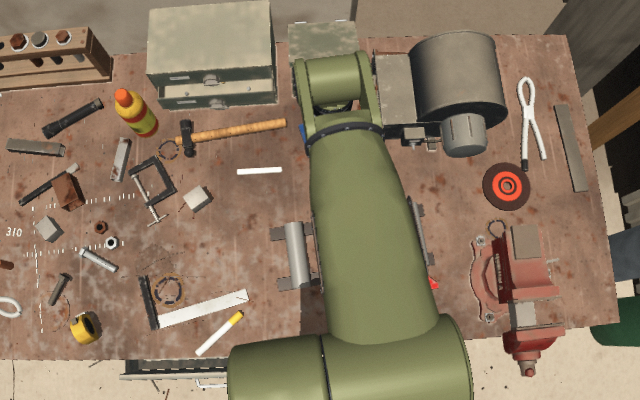

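```bash
python3 - <<'E'
from h import *
rel(417.6,181.8,85,95.8)
E
```

```text
shift [ 2.148 -4.922  2.982] twist 0.002 | pos [673.4  99.9 234. ] rpy [-179.97   -0.     95.82] F [-0.42  0.33 -0.31] w 0.5 t 20.5
```

```bash
python3 -m creep '[[[0.4,-0.8,0],0,0],[[0.8,-1.7,0.3],0,0],[[1.2,-2.6,0.8],0,0],[[1.6,-3.5,1.4],0,0],[[2.1,-4.4,2],0,0],[[2.15,-4.92,2.6],0,0],[[2.15,-4.92,2.98],0,0],[[2.15,-4.92,2.98],0,0],[[2.15,-4.92,2.98],0,0],[[2.15,-4.92,2.98],0,0]]'; python3 - <<'E'
from h import *
from station import vision
L=[]
for i in range(3):
    c=vision.camera("side"); W=cloud(c); L.append([fitc2(W,x,y) for x,y in((494.5,-97.5),(482,18))])
np.savez("side10.npz",**c)
print(np.round(L,2).tolist())
rel(417.6,181.8,72,95.8)
E
```

```text
time_s: 21.5
ee_pos: [0.4199, 0.182, 0.0868]
eef_rot: [3.139, -0.001, 1.672]
force: [-0.5, 0.1, -0.2]
grip_width: 0.0008
[[[-0.95, 6.04], [116.85, 5.93]], [[-0.77, 6.05], [117.33, 5.49]], [[-1.07, 6.24], [117.28, 5.7]]]
shift [ 0.001 -0.038  0.279] twist -0.003 | pos [419.5 181.9  86. ] rpy [ 1.799e+02 -2.000e-02  9.578e+01] F [-0.79  0.84  0.4 ] w 0.6 t 21.65
```

```bash
python3 -m creep '[[[0,-0.03,0.2],0,0],[[0,-0.03,0.3],0,0],[[0,-0.03,0.33],0,0],[[0,-0.03,0.35],0,0],[[0,-0.03,0.35],0,0]]'; python3 -c "
from h import *
rel(417.6,181.8,69.3,95.8)"
```

```text
time_s: 22.15
ee_pos: [0.4171, 0.1822, 0.0688]
eef_rot: [-3.141, -0.001, 1.672]
force: [-13.7, -1.0, 33.9]
grip_width: 0.0005
shift [-0.008  0.009 -0.009] twist 0.001 | pos [417.1 182.2  68.8] rpy [-1.7999e+02 -3.0000e-02  9.5810e+01] F [-13.68  -0.99  33.93] w 0.5 t 22.15
```

```bash
python3 -m creep '[[[0,0,-0.04],0,0],[[-0.05,0,-0.04],0,0],[[-0.11,0,-0.04],-0.04,0],[[-0.18,0,-0.04],-0.08,0],[[-0.25,0,-0.04],-0.12,0],[[-0.32,0,-0.04],-0.16,0],[[-0.38,0,-0.04],-0.2,0],[[-0.43,0,-0.04],-0.2,0],[[-0.47,0,-0.04],-0.2,0],[[-0.48,0,-0.04],-0.2,0],[[-0.48,0,-0.04],-0.2,0]]'; python3 - <<'E'
from h import *
from station import vision
L=[]
for i in range(2):
    c=vision.camera("side"); W=cloud(c); L.append([fitc2(W,x,y) for x,y in((494.5,-97.5),(482,18),(464,168))])
print(np.round(L,2).tolist()); print(fitcyl(W,464,168))
rel(417.6,181.8,69.3,95.8)
E
```

```text
time_s: 23.25
ee_pos: [0.4194, 0.1576, 0.0693]
eef_rot: [-3.141, 0.0, 1.7]
force: [-3.5, -0.9, 9.3]
grip_width: 0.0002
[[[-0.91, 6.27], [116.83, 5.79], [266.76, 4.78]], [[-0.98, 6.05], [117.3, 5.32], [266.79, 4.84]]]
{'c': array([464.49572979, 167.77118967]), 'yaw': np.float64(0.08151683489131721), 'dz': np.float64(0.9454830579964183), 'len': np.float64(148.24520616521096), 'rms': np.float64(1.2804681547772396), 'n': 1437}
shift [ 0.483  0.027 -0.   ] twist 0.201 | pos [419.4 157.7  69.3] rpy [-179.94    0.     97.41] F [-3.57 -1.18  7.52] w 0.3 t 23.35
```

```bash
python3 -m creep '[[[0,0,-0.06],0,0],[[0.1,-0.1,-0.12],0.2,0],[[0.29,-0.2,-0.12],0.2,0],[[0.29,-0.2,-0.06],0.2,0],[[0.29,-0.2,-0.02],0.2,0],[[0.29,-0.2,0],0.2,0],[[0.29,-0.2,0],0.2,0]]'; python3 -m creep '[[[-0.03,0,0],0,0],[[-0.09,0,0],0,0],[[-0.16,0,0],0,0],[[-0.23,0,0],0,0],[[-0.3,0,0],0,0],[[-0.37,0,0],0,0],[[-0.44,0,0],0,0],[[-0.49,0,0],0,0],[[-0.52,0,0],0,0],[[-0.52,0,0],0,0]]'; python3 - <<'E'
from h import *
from station import vision
L=[]
for i in range(1):
    c=vision.camera("side"); W=cloud(c); L.append([fitc2(W,x,y) for x,y in((494.5,-97.5),(482,18),(465,155))])
print(np.round(L,2).tolist()); print(fitcyl(W,465,155)['c'])
rel(417.6,181.8,69.3,95.8)
E
```

```text
time_s: 24.05
ee_pos: [0.4078, 0.1709, 0.0695]
eef_rot: [-3.141, 0.0, 1.672]
force: [-3.4, 0.1, 5.7]
grip_width: 0.0003
time_s: 25.05
ee_pos: [0.41, 0.1448, 0.0694]
eef_rot: [-3.14, 0.0, 1.672]
force: [-5.0, -2.0, 7.5]
grip_width: 0.0004
[[[-0.79, 5.83], [117.16, 5.65], [253.61, 4.84]]]
[465.62534994 154.03977336]
shift [0.72  0.226 0.001] twist 0.001 | pos [410.  144.8  69.4] rpy [-1.7991e+02  1.0000e-02  9.5810e+01] F [-5.37 -0.44  6.37] w 0.5 t 25.1
```

```bash
python3 -m creep '[[[0,0,-0.06],0,0],[[0.1,0,-0.12],0,0],[[0.29,0,-0.12],0,0],[[0.29,0,-0.06],0,0],[[0.29,0,-0.02],0,0],[[0.29,0,0],0,0],[[0.29,0,0],0,0]]'; python3 -m creep '[[[-0.03,0,0],0,0],[[-0.09,0,0],0,0],[[-0.16,0,0],0,0],[[-0.23,0,0],0,0],[[-0.3,0,0],0,0],[[-0.37,0,0],0,0],[[-0.44,0,0],0,0],[[-0.49,0,0],0,0],[[-0.52,0,0],0,0],[[-0.52,0,0],0,0]]'; python3 - <<'E'
from h import *
from station import vision
L=[]
for i in range(1):
    c=vision.camera("side"); W=cloud(c); L.append([fitc2(W,x,y) for x,y in((494.5,-97.5),(482,18),(466,142))])
print(np.round(L,2).tolist()); np.savez("side11.npz",**c)
cv2.imwrite("pics/side11.png",cv2.resize(c["img"][100:280,280:450],None,fx=3.3,fy=3.3)[:,:,::-1])
rel(417.6,181.8,69.3,95.8)
E
```

```text
time_s: 25.8
ee_pos: [0.4089, 0.1595, 0.0694]
eef_rot: [-3.141, 0.0, 1.672]
force: [-2.6, 0.7, 4.3]
grip_width: 0.0004
time_s: 26.8
ee_pos: [0.4115, 0.1334, 0.0695]
eef_rot: [-3.141, 0.0, 1.672]
force: [-3.4, -0.9, 4.3]
grip_width: 0.0005
[[[-0.76, 6.02], [117.02, 5.69], [240.26, 4.68]]]
shift [0.948 0.217 0.004] twist -0.001 | pos [411.6 133.6  69.5] rpy [-179.99    0.     95.8 ] F [-3.33 -1.4   3.93] w 0.3 t 26.85
```

View pics/side11.png

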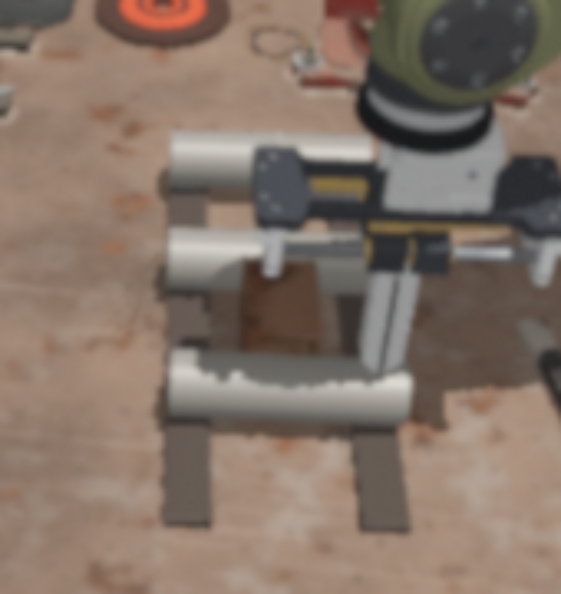

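```bash
python3 -m creep '[[[0,0,-0.06],0,0],[[0.1,0,-0.12],0,0],[[0.22,0,-0.12],0,0],[[0.22,0,-0.06],0,0],[[0.22,0,-0.02],0,0],[[0.22,0,0],0,0],[[0.22,0,0],0,0]]'; python3 -m creep '[[[-0.02,0,0],0,0],[[-0.06,0,0],0,0],[[-0.1,0,0],0,0],[[-0.14,0,0],0,0],[[-0.17,0,0],0,0],[[-0.18,0,0],0,0],[[-0.18,0,0],0,0]]'; python3 - <<'E'
from h import *
from station import vision
L=[]
for i in range(3):
    c=vision.camera("side"); W=cloud(c); L.append([fitc2(W,x,y) for x,y in((494.5,-97.5),(482,18),(466,137))])
print(np.round(L,2).tolist()); print(np.mean(L,0))
rel(417.6,181.8,69.3,95.8)
E
```

```text
time_s: 27.55
ee_pos: [0.4104, 0.1446, 0.0695]
eef_rot: [-3.141, -0.0, 1.672]
force: [-1.5, 0.3, 4.1]
grip_width: 0.0002
time_s: 28.25
ee_pos: [0.4112, 0.1355, 0.0695]
eef_rot: [-3.141, 0.0, 1.672]
force: [-4.2, -0.9, 4.7]
grip_width: 0.0004
[[[-0.71, 5.82], [117.31, 5.56], [235.63, 4.64]], [[-0.73, 6.16], [117.28, 5.5], [235.49, 4.76]], [[-0.69, 5.85], [116.98, 5.67], [235.66, 4.59]]]
[[ -0.70618173   5.94203346]
 [117.19349728   5.57477793]
 [235.59373745   4.66225483]]
shift [0.908 0.221 0.003] twist 0.0 | pos [411.2 135.5  69.5] rpy [-179.97    0.     95.8 ] F [-4.3  -1.33  5.58] w 0.4 t 28.4
```

```bash
python3 -m creep '[[[-0.01,0,0],0,0],[[-0.02,0,0],0,0],[[-0.02,0,0],0,0]]'; python3 -m creep '[[[-0.01,0,0],0,0],[[-0.02,0,0],0,0],[[-0.02,0,0],0,0]]';  python3 - <<'E'
from h import *
from station import vision
L=[]
for i in range(3):
    c=vision.camera("side"); W=cloud(c); L.append([fitc2(W,x,y) for x,y in((494.5,-97.5),(482,18),(466,137))])
print(np.round(np.mean(L,0),2).tolist())
rel(417.6,181.8,69.3,95.8)
E
```

```text
time_s: 28.7
ee_pos: [0.4113, 0.1346, 0.0694]
eef_rot: [-3.141, 0.0, 1.672]
force: [-4.3, 0.1, 5.4]
grip_width: 0.0003
time_s: 29.0
ee_pos: [0.4117, 0.1337, 0.0695]
eef_rot: [3.141, -0.0, 1.672]
force: [-3.2, 2.1, 3.8]
grip_width: 0.0004
[[-0.56, 5.8], [117.03, 5.58], [234.88, 4.77]]
shift [0.945 0.216 0.004] twist 0.001 | pos [411.6 133.7  69.5] rpy [179.99   0.    95.81] F [-2.78  0.67  3.65] w 0.5 t 29.15
```

```bash
python3 -m creep '[[[-0.01,0,0],0,0],[[-0.02,0,0],0,0],[[-0.02,0,0],0,0]]';  python3 - <<'E'
from h import *
from station import vision
L=[]
for i in range(5):
    c=vision.camera("side"); W=cloud(c); L.append([fitc2(W,x,y) for x,y in((494.5,-97.5),(482,18),(466,137))])
print(np.round(np.mean(L,0),2).tolist())
rel(417.6,181.8,69.3,95.8)
E
```

```text
time_s: 29.45
ee_pos: [0.4118, 0.1327, 0.0695]
eef_rot: [3.141, -0.0, 1.672]
force: [-2.0, 1.6, 3.6]
grip_width: 0.0005
[[-0.67, 5.73], [117.06, 5.64], [234.69, 5.22]]
shift [0.964 0.216 0.004] twist 0.002 | pos [411.7 132.7  69.5] rpy [179.99   0.    95.81] F [-1.6   0.05  3.5 ] w 0.9 t 29.7
```

```bash
python3 -m creep '[[[-0.01,0,0],0,0],[[-0.02,0,0],0,0],[[-0.02,0,0],0,0]]';  python3 - <<'E'
from h import *
from station import vision
L=[]
for i in range(5):
    c=vision.camera("side"); W=cloud(c); L.append([fitc2(W,x,y) for x,y in((494.5,-97.5),(482,18),(466,137))])
print(np.round(np.mean(L,0),2).tolist())
rel(417.6,181.8,69.3,95.8)
E
```

```text
time_s: 30.0
ee_pos: [0.4118, 0.1317, 0.0695]
eef_rot: [3.141, 0.0, 1.672]
force: [-1.3, 1.0, 1.4]
grip_width: 0.0003
[[-0.67, 5.73], [117.08, 5.62], [234.55, 5.56]]
shift [0.984 0.216 0.005] twist 0.002 | pos [411.8 131.7  69.5] rpy [179.99   0.    95.81] F [-0.79  0.52  3.29] w 0.4 t 30.25
```

```bash
python3 -m creep '[[[0,0,-0.03],0,0],[[0,0,-0.2],0,0],[[0,0,-0.8],0,0],[[0,0,-1.8],0,0],[[0,0,-2.8],0,0],[[1,0,-3.2],0,0],[[2,0,-3.2],0,0],[[3,0,-3.2],0,0],[[4,0,-3.2],0,0],[[5,0,-3.2],0,0],[[5,0,-3.2],0,0],[[5,0,-3.2],0,0]]';  python3 - <<'E'
from h import *
from station import vision
for n in("side","top"):
    L=[]
    for i in range(4):
        c=vision.camera(n); W=cloud(c); L.append([fitc2(W,x,y) for x,y in((494.5,-97.5),(482,18),(466,137))])
    print(n,np.round(np.mean(L,0),2).tolist())
    cv2.imwrite(f"pics/{n}12.png",c["img"][:,:,::-1]); np.savez(f"{n}12.npz",**c)
rel(417.6,181.8,69.3,95.8)
E
```

```text
time_s: 31.45
ee_pos: [0.386, 0.381, 0.2294]
eef_rot: [-3.141, 0.001, 1.674]
force: [-0.7, -0.8, 0.0]
grip_width: 0.0007
side [[-0.83, 5.97], [118.78, 3.63], [234.8, 5.57]]
top [[1.23, 5.46], [119.56, 5.9], [237.61, 5.67]]
shift [-4.003  0.214  3.209] twist -0.006 | pos [386.8 379.8 229.8] rpy [ 1.7998e+02 -1.0000e-02  9.5750e+01] F [-0.2  -0.01  0.08] w 0.5 t 31.85
```

View pics/top12.png

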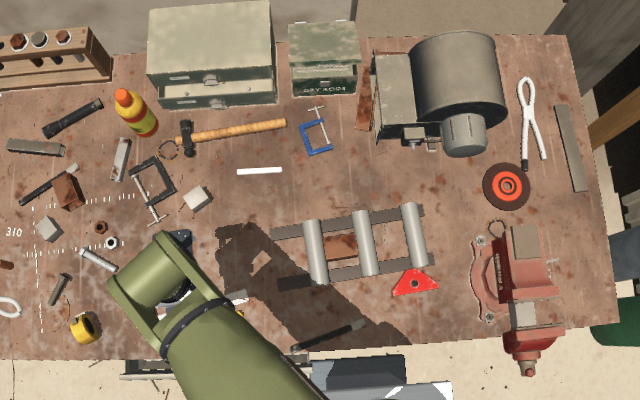

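View pics/side12.png

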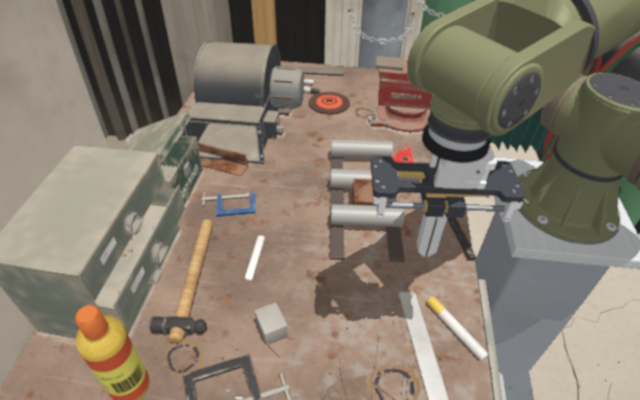

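```bash
python3 - <<'E'
from h import *
c=np.load("top12.npz");W=cloud(c);P=W.reshape(-1,3)*1000
t=np.radians(5.8);ux=np.array([np.cos(t),np.sin(t)]);uy=np.array([-ux[1],ux[0]])
q=P[:,:2]-[494.3,-97.5];x=q@ux;y=q@uy
m=(abs(x)<40)&(y>143)&(y<213)&(P[:,2]>46)&(P[:,2]<56)
print(m.sum(),cv2.minAreaRect(np.stack([x[m],y[m]],1).astype(np.float32)),np.median(P[m,2]))
print(fitbox(W,614,414,36,50)[0], fitbox(W,657,110,20,60)[2])
cv2.imwrite("pics/crop12.png",cv2.resize(c["img"][190:300,260:450],None,fx=4,fy=4,interpolation=cv2.INTER_CUBIC)[:,:,::-1])
E
```

```text
660 ((-0.8189907073974609, 178.01394653320312), (50.89080047607422, 69.89128875732422), 0.35691216588020325) 51.02882514137275
((613.4164428710938, 414.0989685058594), (40.85886764526367, 49.031280517578125), 33.562095642089844) 0
  return _methods._mean(a, axis=axis, dtype=dtype,
  ret = ret.dtype.type(ret / rcount)
```

View pics/crop12.png

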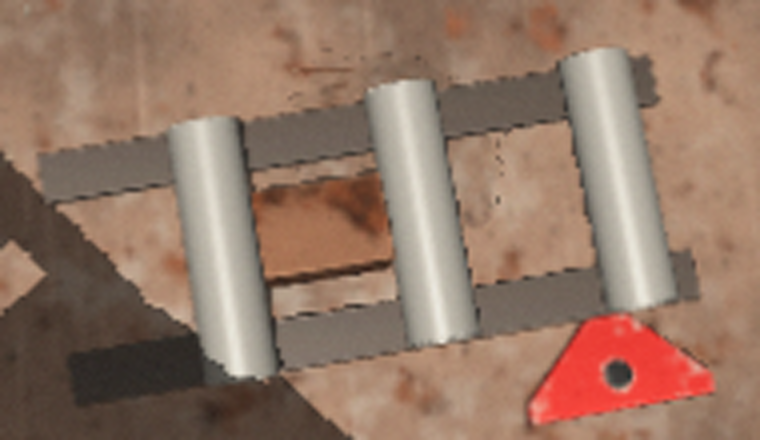

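The crop shows all three rungs parallel. The spacer fills the second gap between b (about x=225) and a (about x=420), and the bystanders haven't moved. The arm is clear, so I'm handing in.

```bash
python3 - <<'E'
from station import ctrl,telemetry
print(ctrl.hand_in(), telemetry.get_obs()["time_s"])
E
```

```text
the job is handed in; nothing more can be done
the job is handed in; nothing more can be done
```

The job is handed in, with both rungs set out and the spacer standing free in the second gap. My last clock reading before hand-in was about 32 s.

**What I did:** I stood the spacer against the tacked rung until I felt contact, then rolled rung_a up to it with the shut fingers on top until it touched. I lifted the spacer over rung_a and set it about 0.5 mm from it. Then I rolled rung_b up in light strokes. The last few millimetres, pressed at the end near the robot, also took out its roughly 1° skew against the spacer.

**Last checks:**

| Check | Side camera | Top camera |
|---|---|---|
| Tacked rung to rung_a, axes (due 117.4 mm) | about 117.8 mm | about 118.3 mm |
| rung_a to rung_b, axes (due 117.4 mm) | about 117.5 mm | about 118.05 mm |

- **Gaps:** they come to about 75.1 to 75.9 mm. The two cameras disagree by about 0.5 mm.
- **First gap:** it seems to have opened by about 0.5 mm when the spacer was lifted out. I left it. Rolling up rung_b did not push it closed.
- **Squareness:** rungs and spacer read within about 0.4° of square to the rails.
- **Other things:** the short block measured unmoved, and the soapstone and red magnet look unmoved in the picture.
- **Failed readings:** the last side-camera fit of rung_a (118.8 mm, 3.6°) was spoiled because the arm hid part of the rung. The side-camera figures above come from just before that.

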